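# Shim the rocking corner of a gas manifold plate

## Robot

A 6-joint arm with a two-finger parallel gripper is mounted at the origin on the work surface. World frame = base frame: x ahead of the robot, y to its left, z up, the work surface at z = 0. Lengths are in m, angles in degrees, forces in N, time in s.
With the tool pointing down it reaches from about 0.25 to 0.725 m from the base axis. Payload 4 kg.
Tool frame: the origin (TCP) lies at the very end of the fingers, on their centre line; the grasp point (between the pads) lies 19 mm behind it; z points along the fingers, y is the direction in which the jaws open and shut (so a half turn about z gives the same grasp; the last joint's range is limited). The gripper opens to 85 mm and grips with 20 to 120 N. Pads are 22 mm wide; open, the fingers measure 114 mm over their backs; the gripper's body (76 mm by 85 mm) begins 54 mm behind the grasp point. The pads swing forward as they close: fully open they stand 13 mm farther back than shut.
Start: joints at [71.333, 13.785, 0.286, 76.501, 0, 90], TCP at [0.16, 0.474, 0.231] pointing down, gripper open.
Joint ranges: [-155.79, 155.79], [-60.16, 107.12], [-62.33, 73.08], [-114, 123.19], [-81.49, 82.49], [-180, 180]. Speed limits (degrees/s): [159.86, 159.86, 180, 180, 180, 180].

## Interface

Orientations are given as [roll, pitch, yaw] about the fixed x, y, z axes, in that order (R = Rz(yaw) Ry(pitch) Rx(roll)).
In Python, from rig import manip gives the robot as it stands. Calls block until the motion is done:
- manip.goto(position, orientation): joint-space move of the TCP to a pose.
- manip.movel(position, rot=None, v=0.15, until_force=None): straight line of the TCP; rot=None keeps the orientation; v is the mean speed in m/s. With until_force (N) it stops when the force on the tool has changed by that much, and returns True; else False.
- manip.movej(angles): joint-space move.
- manip.set_gripper(opening): opening from 0.0 (shut) to 1.0 (fully open); the grip force is fixed at half the most; returns when the fingers have stopped.
- manip.sleep(seconds).
- manip.solve_ik(position, orientation): joint angles nearest the present ones, or None.
- manip.get_image(name): name is "side" or "top"; returns a dict with "color" (480x640x3 uint8, red, green, blue), "K" (3x3 intrinsics, pixels), "distortion" ([k1, k2, p1, p2, k3] as OpenCV has them; the pictures are not rectified), "world_to_cam" (4x4, takes a point from world to camera coordinates). Camera axes: x right, y down, z forward; pixel columns grow to the right and rows downward; lengths in m; the calibration is good to about 2 mm. A picture is of the moment at which its call begins. There is no depth.
A pose or a line that the arm cannot do raises manip.IKError and nothing moves.
- manip.hand_in(): hands the job in, once; it reports no verdict.
Readings, each from a call of its own:
- manip.current_clock(): time.
- manip.current_qpos(): joint angles.
- manip.current_joint_vel(): joint speeds.
- manip.current_joint_torque(): joint torques, N m.
- manip.current_tool_pos(): TCP position.
- manip.current_tcp_rot(): TCP orientation.
- manip.current_force(): force on the tool from outside, world axes, zero at the start.
- manip.current_torque(): the same for the moment, N m.
- manip.current_opening(): opening from 0.0 (shut) to 1.0 (fully open).
Only numpy, scipy, OpenCV 4.12 (cv2) and the standard library are available. Lean on these libraries where they do the work, as an engineer would, in place of code of your own. Each camera call takes 0.05 s, during which the arm holds its last target.

## Task

The I-shaped aluminium plate with the gas manifold rocks on its board, because one of its four corners has a gap under it. Press down on the plate's corners with the fingertips until you find the one that gives, then press the folding shim tab at the front of that corner down flat to its stop, so that the plate stands level and firm. Leave the other three tabs standing up, and lift or shift nothing else.

Things in the scene. Friction and masses are not known exactly. Their poses are not given: they have to be found in the camera images.
- board: dark steel board on the bench, 270 (x) by 310 mm (y), 10 mm thick. Origin at bench height; x points away from the robot (rear), y left. The plate's corner centres are at x = +-65, y = +-100 mm. Low lugs beside the bars' middles and ends (tops 38 mm above the bench, 4 mm below the plate's top) keep the plate from sliding
- plate: loose I-shaped aluminium plate, 12 mm thick, 1.7 kg: front and rear cross bars (40 by 248 mm, at x = -65, +65 mm) joined by a 60 mm wide web that bears a steel manifold with three knobs (within x +-70, y +-18 mm, 61 mm high above the origin). Origin at the centre of its underside, 30 mm above the bench, axes as the board's. Rests on hidden seats under its corners (the bar ends)
- corner_front_left (a point): centre of the front left corner on the plate's top (seen from the robot: front is near, left is +y), above its seat, 42 mm above the bench; press here. Three corners are solid. One, another each time and not to be seen, has a 6 mm gap with a soft cushion: pushed with 5 N or more (8 to 10 N is ample) it sinks 6 mm, and springs back when let go
- corner_front_right (a point): centre of the front right corner on the plate's top (seen from the robot: front is near, left is +y), above its seat, 42 mm above the bench; press here. Three corners are solid. One, another each time and not to be seen, has a 6 mm gap with a soft cushion: pushed with 5 N or more (8 to 10 N is ample) it sinks 6 mm, and springs back when let go
- corner_rear_left (a point): centre of the rear left corner on the plate's top (seen from the robot: front is near, left is +y), above its seat, 42 mm above the bench; press here. Three corners are solid. One, another each time and not to be seen, has a 6 mm gap with a soft cushion: pushed with 5 N or more (8 to 10 N is ample) it sinks 6 mm, and springs back when let go
- corner_rear_right (a point): centre of the rear right corner on the plate's top (seen from the robot: front is near, left is +y), above its seat, 42 mm above the bench; press here. Three corners are solid. One, another each time and not to be seen, has a 6 mm gap with a soft cushion: pushed with 5 N or more (8 to 10 N is ample) it sinks 6 mm, and springs back when let go
- tab1_pad (a point): press point on top of a tab's steel leaf (22 mm wide, 50 long, 3 thick), 40 mm from its hinge, 10 mm from its free end. A tab stands before each corner: tab up, this point is 62 mm from the corner's centre along the board's -x, 43 mm above the bench; flat, 66 mm and 25.5 mm. The tab's number does not tell its corner (differs each time): compare positions
- tab1 (a joint): hinge of the tab of tab1_pad, rad: 0 up, its leaf rising 26 degrees towards the front; 0.45 flat (level), at its stop. Stiff: 6 to 10 N at the pad moves it; it stays where left. Flat, its hidden nose fills the gap under a low corner; at a solid corner it would jack the plate out of level
- tab2_pad (a point): press point on top of a tab's steel leaf (22 mm wide, 50 long, 3 thick), 40 mm from its hinge, 10 mm from its free end. A tab stands before each corner: tab up, this point is 62 mm from the corner's centre along the board's -x, 43 mm above the bench; flat, 66 mm and 25.5 mm. The tab's number does not tell its corner (differs each time): compare positions
- tab2 (a joint): hinge of the tab of tab2_pad, rad: 0 up, its leaf rising 26 degrees towards the front; 0.45 flat (level), at its stop. Stiff: 6 to 10 N at the pad moves it; it stays where left. Flat, its hidden nose fills the gap under a low corner; at a solid corner it would jack the plate out of level
- tab3_pad (a point): press point on top of a tab's steel leaf (22 mm wide, 50 long, 3 thick), 40 mm from its hinge, 10 mm from its free end. A tab stands before each corner: tab up, this point is 62 mm from the corner's centre along the board's -x, 43 mm above the bench; flat, 66 mm and 25.5 mm. The tab's number does not tell its corner (differs each time): compare positions
- tab3 (a joint): hinge of the tab of tab3_pad, rad: 0 up, its leaf rising 26 degrees towards the front; 0.45 flat (level), at its stop. Stiff: 6 to 10 N at the pad moves it; it stays where left. Flat, its hidden nose fills the gap under a low corner; at a solid corner it would jack the plate out of level
- tab4_pad (a point): press point on top of a tab's steel leaf (22 mm wide, 50 long, 3 thick), 40 mm from its hinge, 10 mm from its free end. A tab stands before each corner: tab up, this point is 62 mm from the corner's centre along the board's -x, 43 mm above the bench; flat, 66 mm and 25.5 mm. The tab's number does not tell its corner (differs each time): compare positions
- tab4 (a joint): hinge of the tab of tab4_pad, rad: 0 up, its leaf rising 26 degrees towards the front; 0.45 flat (level), at its stop. Stiff: 6 to 10 N at the pad moves it; it stays where left. Flat, its hidden nose fills the gap under a low corner; at a solid corner it would jack the plate out of level
- union: brass tube union, 26 mm thick, 32 mm tall, on the board between the two front tabs; a bystander to leave alone; origin at the centre of its underside
- vial: small amber glass vial, 28 mm thick, 55 mm tall; a bystander to leave alone; origin at the centre of its underside
- beaker: glass beaker, 64 mm wide, 75 mm tall; a bystander to leave alone; origin at the centre of its underside
- spanner: steel spanner, 150 mm long, lying flat; a bystander to leave alone; origin at the centre of its underside (as it lies)
- tape: roll of yellow tape, 70 mm wide, 18 mm tall; a bystander to leave alone; origin at the centre of its underside
- valve_cap: steel valve cap, 30 mm wide, 28 mm tall; a bystander to leave alone; origin at the centre of its underside
- wash_bottle: white plastic bottle, 64 mm wide, 150 mm tall; a bystander to leave alone; origin at the centre of its underside
Not all that is in view belongs to the job. Leave any red or turquoise look-alike of the part that bears tab3_pad alone. What is shaped like the part that bears tab1_pad but pink is not meant.

How it is judged (in metres and radians):
On the way, in this order (a step that is already met when the one before it is completed fails the run):
1. the rocking corner is pressed down with the fingers and sinks (more than 3.5 mm) (contact force between the fingers and plate above 0.5 N and z of any of corner_front_left, corner_front_right, corner_rear_left, corner_rear_right in the frame of board below 0.0385 m), for 0.1 s.
2. the tab at that corner is flat and the plate stands level, the other three tabs still up (((value of joint tab1 above 0.37 rad and value of joint each of tab2, tab3, tab4 below 0.12 rad) or (value of joint tab2 above 0.37 rad and value of joint each of tab1, tab3, tab4 below 0.12 rad) or (value of joint tab3 above 0.37 rad and value of joint each of tab1, tab2, tab4 below 0.12 rad) or (value of joint tab4 above 0.37 rad and value of joint each of tab1, tab2, tab3 below 0.12 rad)) and angle between plate's own z axis and vertical below 0.015 rad), for 0.2 s.
At the end, for the whole second after the job is handed in: exactly one tab is flat (past 0.37 rad of 0.45) and the other three are up (below 0.12 rad); the plate is level within 0.015 rad, which is so only if the flat tab is the rocking corner's; the plate is at rest within 8 mm of where it stood, and every bystander within 25 mm of where it stood (all of step 2 and linear speed of plate below 0.01 m/s and distance of plate from where it was at the start of the episode below 0.008 m and distance of each of union, vial, beaker, spanner, tape, valve_cap, wash_bottle from where it was at the start of the episode below 0.025 m); the robot touches nothing.
It fails at once if a shim is forced under a corner that has no gap, jacking the plate out of level (value of joint any of tab1, tab2, tab3, tab4 above 0.25 rad and angle between plate's own z axis and vertical above 0.025 rad).
It fails at once if the plate is lifted off its seats (z of plate in the frame of board above 0.038 m).
It fails at once if a bystander is lifted, knocked over or pushed away (distance of any of union, vial, beaker, spanner, tape, valve_cap, wash_bottle from where it was at the start of the episode above 0.04 m).
It also fails if it takes over 58 s, if anything falls off the work surface, if the arm or the gripper's body presses on something with over 40 N, if the wrist force passes 120 N, or if a joint passes its speed limit or range.

## Working session

There is one attempt and no reset: what is moved stays moved. The work goes in short steps, each a Python script; the robot and the scene stay as the last script left them, time stands still between calls to the robot, and variables do not carry over. Pictures are saved under pics/ and viewed, and the job is handed in when it is done.

```bash
mkdir -p pics; ls; python3 - <<'E'
from rig import manip
import cv2, numpy as np
for n in ("top","side"):
    d=manip.get_image(n); cv2.imwrite(f"pics/{n}0.png",d["color"][:,:,::-1]); print(n,d["K"].tolist(),d["distortion"],np.round(d["world_to_cam"],3).tolist())
    np.savez(f"{n}0.npz",**d)
print(manip.current_clock(),manip.current_opening())
E
```

```text
pics
top [[571.5623866375643, 0.0, 318.20840537159506], [0.0, 571.5623866375643, 235.9531872223522], [0.0, 0.0, 1.0]] [-0.17252243  0.          0.          0.          0.        ] [[0.162, -0.987, 0.005, 0.003], [-0.966, -0.16, -0.204, 0.556], [0.202, 0.028, -0.979, 0.908], [0.0, 0.0, 0.0, 1.0]]
side [[468.7022160431303, 0.0, 315.4767946422876], [0.0, 468.7022160431303, 248.50876685156115], [0.0, 0.0, 1.0]] [-0.02624346  0.          0.          0.          0.        ] [[-0.802, -0.597, 0.009, 0.483], [-0.434, 0.574, -0.694, 0.233], [0.409, -0.561, -0.72, 0.65], [0.0, 0.0, 0.0, 1.0]]
0.1 0.9998261396022822
```

View pics/top0.png

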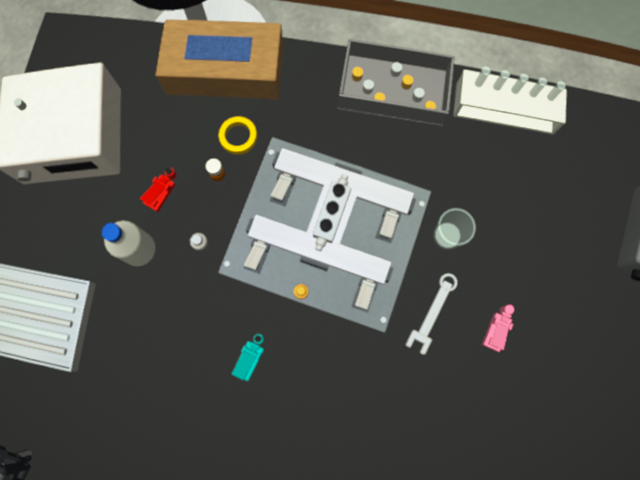

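View pics/side0.png

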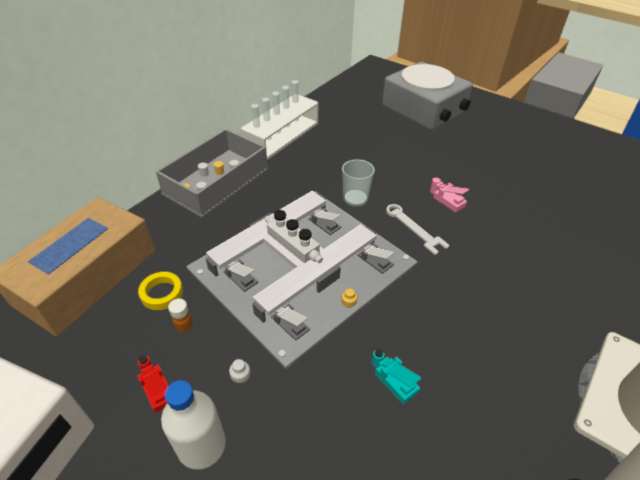

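The top view shows the board with corners at about (273,138), (430,190), (385,331) and (220,272). The plate and its four pale tabs are on it, with the union at (301,291). The red, turquoise and pink look-alikes stand off the board. I'll measure the poses next.

```bash
cat > h.py <<'E'
import numpy as np, cv2
def ray(d,uv,z):
    p=cv2.undistortPoints(np.array(uv,float).reshape(-1,1,2),d["K"],d["distortion"]).reshape(-1,2)
    W=d["world_to_cam"];R=W[:3,:3];c=-R.T@W[:3,3]
    v=np.c_[p,np.ones(len(p))]@R
    return c+v*((z-c[2])/v[:,2])[:,None]
def proj(d,P):
    W=d["world_to_cam"];P=np.array(P,float).reshape(-1,3)
    return cv2.projectPoints(P,cv2.Rodrigues(W[:3,:3])[0],W[:3,3],d["K"],d["distortion"])[0].reshape(-1,2)
E
cat > m.py <<'E'
from h import *
d=dict(np.load("top0.npz"));img=d["color"];side=dict(np.load("side0.npz"))
g=img.min(2).astype(int)
m=(g>75).astype(np.uint8); m=cv2.morphologyEx(m,cv2.MORPH_CLOSE,np.ones((9,9)))
n,l,s,c=cv2.connectedComponentsWithStats(m); k=l[235,270] or l[300,345]
cs,_=cv2.findContours((l==k).astype(np.uint8),cv2.RETR_EXTERNAL,cv2.CHAIN_APPROX_NONE)
ct=max(cs,key=cv2.contourArea).reshape(-1,2); ct=cv2.convexHull(ct).reshape(-1,2)
W=ray(d,ct,0.010)[:,:2]
r=cv2.minAreaRect((W*1000).astype(np.float32)); print("board",r)
bx=cv2.boxPoints(r)/1000
# plate
m2=(g>195).astype(np.uint8); n,l,s,c=cv2.connectedComponentsWithStats(m2)
for i in range(1,n):
    if s[i,4]>150 and 215<c[i][0]<435 and 135<c[i][1]<335: print(i,s[i],c[i])
i=l[245,290]
cs,_=cv2.findContours((l==i).astype(np.uint8),cv2.RETR_EXTERNAL,cv2.CHAIN_APPROX_NONE)
pt=max(cs,key=cv2.contourArea).reshape(-1,2); r2=cv2.minAreaRect((ray(d,pt,.042)[:,:2]*1000).astype(np.float32)); print("plate",r2)
# board frame
ctr=np.array(r[0])/1000
e=[bx[1]-bx[0],bx[2]-bx[1]]; ln=[np.linalg.norm(v) for v in e]; y=e[int(np.argmax(ln))]; y=y/np.linalg.norm(y); y=y*np.sign(y[1]); x=np.array([y[1],-y[0]])
print("x",x,"yaw",np.degrees(np.arctan2(x[1],x[0])))
for name,q in (("B",r),("P",r2)):
    print(name,np.array(q[0])/1000)
np.savez("pose.npz",B=ctr,P=np.array(r2[0])/1000,x=x,y=y)
for nm,dd in (("top",d),("side",side)):
    o=cv2.resize(dd["color"][:,:,::-1],None,fx=2,fy=2,interpolation=cv2.INTER_CUBIC)
    for sx in(-1,1):
        for sy in(-1,1):
            for a,b,z,col in ((65*sx,100*sy,42,(0,0,255)),(65*sx-62,100*sy,43,(0,200,0)),(135*sx,155*sy,10,(255,0,0)),(85*sx,124*sy,42,(255,0,255))):
                p=ctr+x*a/1000+y*b/1000; u=proj(dd,[[*p,z/1000]])[0]; cv2.circle(o,tuple(int(v) for v in (u*2+.5)),3,col,-1)
    o=o[240:700,400:900] if nm=="top" else o[350:750,350:850]
    cv2.imwrite(f"pics/{nm}_ov.png",o)
E
python3 m.py
```

```text
board ((569.8838500976562, 82.64833068847656), (311.4308776855469, 271.5826110839844), 79.66504669189453)
16 [ 248  149  165  134 7056] [331.17332766 215.80782313]
42 [407 274  50  79 682] [431.69208211 315.09384164]
plate ((594.5051879882812, 77.8333740234375), (246.64532470703125, 168.90542602539062), 79.78630065917969)
x [ 0.9837758  -0.17940232] yaw -10.334949
B [0.56988385 0.08264833]
P [0.59450519 0.07783337]
```

The board measures 311 x 272 mm and the plate 247 x 169 mm, both as stated. The plate sits 25 mm behind the board's outline centre, so I'll use the plate's centre as origin.

```bash
sed -i 's/^ctr=np.array(r\[0\])\/1000/ctr=np.array(r2[0])\/1000/; s/(135\*sx,155/(135*sx-25,155/; s/B=ctr/B=ctr/' m.py; python3 m.py|tail -3; python3 - <<'E'
import cv2,numpy as np
a=cv2.imread('pics/top_ov.png');b=cv2.imread('pics/side_ov.png')
print(a.shape,b.shape)
E
```

```text
x [ 0.9837758  -0.17940232] yaw -10.334949
B [0.56988385 0.08264833]
P [0.59450519 0.07783337]
(460, 500, 3) (400, 500, 3)
```

View pics/top_ov.png

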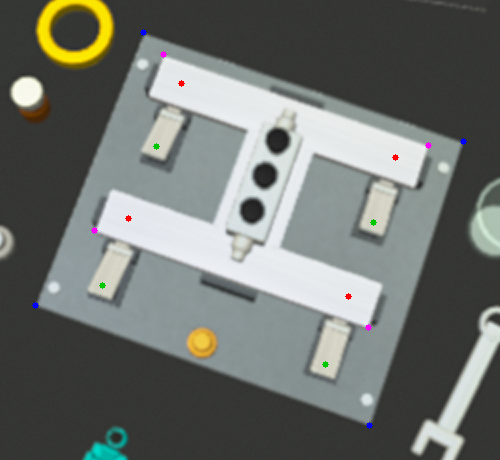

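View pics/side_ov.png

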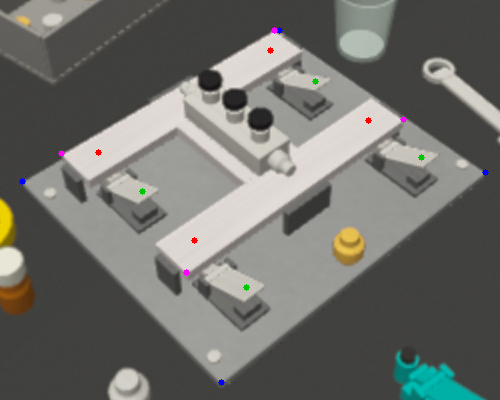

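Corners (red) and tab pads (green) line up in both views. Next I'll shut the gripper and probe the corners.

```bash
cat > r.py <<'E'
from rig import manip
import numpy as np
q=np.load("pose.npz");C,X,Y=q["P"],q["x"],q["y"];yaw=np.degrees(np.arctan2(X[1],X[0]))
def W(a,b,z): return [*(C+X*a/1000+Y*b/1000),z/1000]
CN={"FL":(-65,100),"FR":(-65,-100),"RL":(65,100),"RR":(65,-100)}
E
python3 - <<'E'
from r import *
print(manip.current_tcp_rot())
manip.set_gripper(0.0); print(manip.current_opening(),manip.current_tool_pos())
yy=yaw
for c in (yaw,yaw+180,yaw-180):
    s=manip.solve_ik(W(0,0,120),[180,0,c]); print(c,s)
E
```

```text
[-1.79895186e+02 -1.80301987e-03  1.61333010e+02]
0.0009032596669305373 [0.16003369 0.47370089 0.23135097]
-10.334949 [   7.45881363   28.74969818    5.31982684   66.57012867    0.
 -162.20623783]
169.66505 [ 7.45881363 28.74969818  5.31982684 66.57012867  0.         17.7937593 ]
-190.33495 [ 7.45881363 28.74969818  5.31982684 66.57012867  0.         17.7937593 ]
```

```bash
cat >> r.py <<'E'
R=[180,0,yaw+180]
E
python3 - <<'E'
from r import *
import cv2
manip.goto(W(-65,100,130),R)
for i,k in enumerate(("FL","FR","RR","RL")):
    a,b=CN[k]
    if i: manip.movel(W(a,b,100),v=0.2)
    manip.movel(W(a,b,52),R,v=0.1)
    f0=manip.current_force()[2]
    hit=manip.movel(W(a,b,35.0),v=0.02,until_force=9)
    manip.sleep(0.25)
    z=manip.current_tool_pos()[2]; f=manip.current_force()[2]-f0
    print(k,hit,round(z*1000,1),round(f,1),manip.current_clock())
    soft=z<0.0385
    if soft:
        cv2.imwrite(f"pics/press_{k}.png",manip.get_image("side")["color"][:,:,::-1])
    manip.movel(W(a,b,100),v=0.1)
    if soft: break
E
```

```text
FL True 36.9 5.6 4.6083
```

FL gave way: it stopped at 36.9 mm against a nominal 42 mm. I'll check a neighbouring corner as a reference, then press FL again to the bottom.

```bash
python3 - <<'E'
from r import *
import cv2
for i,(k,F) in enumerate((("FR",9),("FL",12))):
    a,b=CN[k]
    manip.movel(W(a,b,100),v=0.2)
    manip.movel(W(a,b,52),R,v=0.1)
    f0=manip.current_force()[2]
    hit=False
    for z in np.arange(50,34,-1):
        hit=manip.movel(W(a,b,z),v=0.02,until_force=F); manip.sleep(.05)
        p=manip.current_tool_pos()[2]*1000;f=manip.current_force()[2]-f0
        print(k,hit,round(z,1),round(p,1),round(f,1))
        if hit or f>F: break
    manip.sleep(.3); print(round(manip.current_tool_pos()[2]*1000,1),manip.current_clock())
    cv2.imwrite(f"pics/press2_{k}.png",manip.get_image("side")["color"][:,:,::-1])
    manip.movel(W(a,b,100),v=0.1)
E
```

```text
FR False 50 50.5 -0.2
FR False 49 49.0 -0.1
FR False 48 47.9 0.3
FR False 47 46.9 0.1
FR False 46 46.0 -0.5
FR False 45 45.0 0.1
FR False 44 44.0 -1.1
FR False 43 43.0 -0.4
FR False 42 42.1 0.4
FR False 41 42.0 6.8
FR False 40 42.0 13.6
42.0 10.8333
FL False 50 50.5 -0.1
FL False 49 49.0 -1.2
FL False 48 47.9 -1.0
FL False 47 46.9 -1.1
FL False 46 46.0 -0.5
FL False 45 45.0 -1.0
FL False 44 43.9 -1.2
FL False 43 43.0 -0.6
FL False 42 42.1 -1.2
FL False 41 41.3 2.9
FL False 40 40.2 2.9
FL False 39 39.1 3.3
FL False 38 38.2 5.0
FL False 37 37.3 5.4
FL False 36 36.6 6.6
FL False 35 36.5 11.8
36.5 18.5167
```

View pics/press2_FL.png

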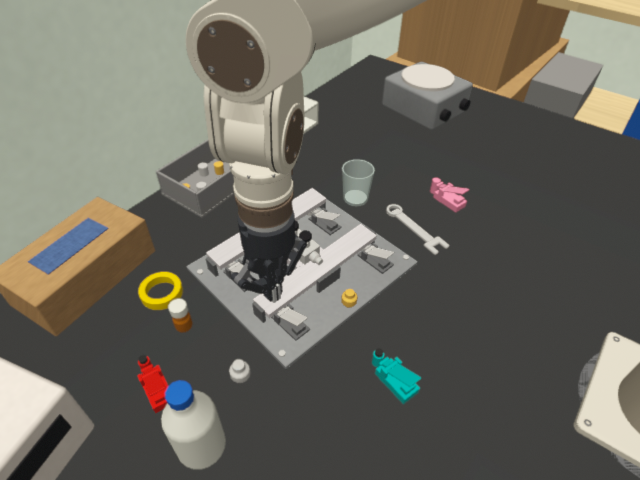

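The picture shows the fingers on the front left bar end, at about (272,290). FR is firm at 42.0 mm, while FL sinks softly to 36.5 mm and then bottoms out. So FL is the rocking corner, and I'll press its tab.

```bash
python3 - <<'E'
from r import *
import cv2
a,b=-65-64.5,100
manip.movel(W(a,b,100),R,v=0.2)
manip.movel(W(a,b,55),v=0.15)
f0=manip.current_force()[2]
for z in np.arange(50,19,-1.5):
    hit=manip.movel(W(a,b,z),v=0.03,until_force=30); manip.sleep(.05)
    p=manip.current_tool_pos()[2]*1000;f=manip.current_force()[2]-f0
    print(round(z,1),round(p,1),round(f,1))
    if hit or (f>18 and p<27.5) or f>30: break
manip.sleep(.2);print(manip.current_tool_pos(),manip.current_clock())
manip.movel(W(a,b,60),v=0.1)
manip.goto(W(a-170,b+60,230),R)
for n in("top","side"):
    d=manip.get_image(n);np.savez(n+"1.npz",**d);o=cv2.resize(d["color"][:,:,::-1],None,fx=2,fy=2,interpolation=cv2.INTER_CUBIC)
    cv2.imwrite(f"pics/{n}_end.png",o[200:740,350:950])
print(manip.current_clock())
E
```

```text
50.0 50.5 0.4
48.5 48.5 1.5
47.0 47.1 1.3
45.5 45.8 6.1
44.0 44.2 6.9
42.5 42.6 7.7
41.0 40.9 7.1
39.5 39.4 5.3
38.0 37.9 6.5
36.5 36.4 4.6
35.0 34.9 4.6
33.5 33.5 4.8
32.0 32.0 5.4
30.5 30.4 4.9
29.0 28.9 5.6
27.5 27.4 5.5
26.0 25.9 5.0
24.5 25.1 10.6
23.0 24.8 17.8
21.5 24.5 26.1
[0.48499816 0.19963743 0.02445443] 26.5583
28.1667
```

View pics/side_end.png

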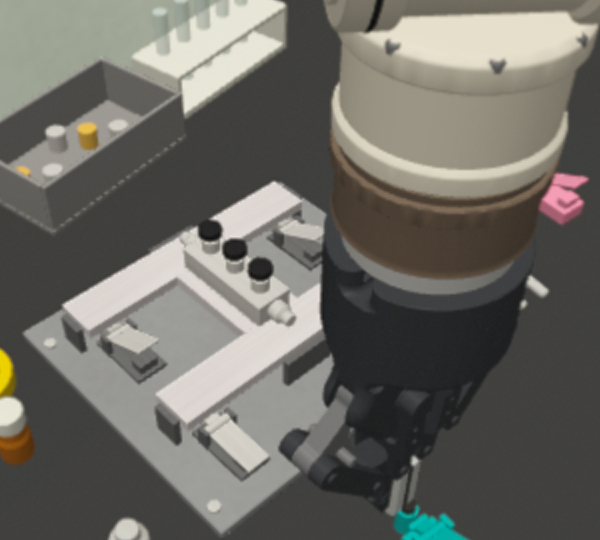

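View pics/top_end.png

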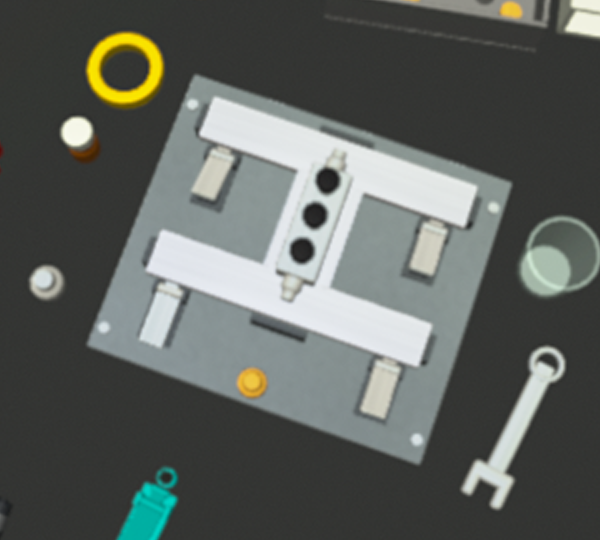

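The views show the front left tab lying flat, at about (235,443) in the side view. The other three still stand, and nothing else has moved. One last firmness check at FL, then I'll retreat and hand in.

```bash
python3 - <<'E'
from r import *
a,b=CN["FL"]
manip.goto(W(a,b,100),R)
manip.movel(W(a,b,52),v=0.1)
hit=manip.movel(W(a,b,37),v=0.02,until_force=9)
manip.sleep(.2);print(hit,manip.current_tool_pos()[2],manip.current_force())
manip.movel(W(a,b,150),v=0.15)
manip.goto(W(a,b,230),R); manip.sleep(.3)
d=manip.get_image("side"); import cv2
cv2.imwrite("pics/final_side.png",d["color"][:,:,::-1])
print(manip.current_clock()); manip.hand_in()
E
```

```text
True 0.04151959778445259 [0.06445157 0.14928431 5.60036788]
32.2917
the job is handed in; nothing more can be done
```

View pics/final_side.png

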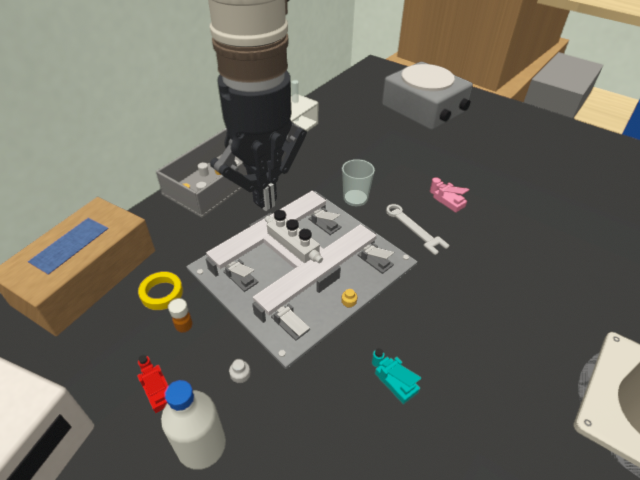

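The front left corner was the rocking one. I pressed its tab flat and handed the job in at about 32 s.

- **Finding the corner:** front left sank from 42 to 36.5 mm and bottomed out there. Front right stayed firm at 42.0 mm. I did not press the two rear corners, because the low one had already been found.
- **Pressing the tab:** the force jumped at about 25 mm, where the stop was expected. I pressed on to 26 N before letting go.
- **Last checks:** pressed again with 9 N, front left held at 41.5 mm instead of sinking. The last picture shows that tab flat, the other three up, the plate and bystanders in place by eye, and the gripper clear above the plate.

None of the checks failed or disagreed. The hand-in gave no verdict, and I did not measure the plate's tilt directly.

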